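# Free the tumbler pawl and close the blotting press

### The job

Close the blotting press on its cassette: with a fingertip, press the thumb paddle of the ratchet pawl down until the pawl tips over and stays clear of the teeth, and only then push the raised arm smoothly down past its teeth until its rubber foot is fully home on the cassette. Leave the pawl tipped clear, let go of everything, and do not grip or lift anything, raise or slam the arm, or disturb the things standing round the press.

Things in the scene. Friction and masses are not known exactly. Their poses are not given: they have to be found in the camera images.
- press: The blotting press, fixed: grey base plate (x -175 to 60, y -75 to 75 mm, 10 thick), two aluminium cheek plates (top 160 mm up) and, at x = -105 mm, a flat white cassette 92 x 116 mm, top 36 mm up. Origin on the bench straight below the arm's hinge; x points away from the handle (handle end at -x, roughly towards the robot), y left as seen from the handle end, z up.
- press_arm (a joint): Angle of the steel press arm above level, rad: 0 = fully down, foot on the cassette (hard stop); starts at 0.55 to 0.95. Bar 14 mm wide, 18 high, in the plane y = 0 of the press; level hinge along the press's y. Stiff: it stays where left, and takes 3 to 10 N at the handle to push down. Saw teeth on its hub, 0.22 rad apart: with the pawl engaged it goes down less than one tooth, then jams.
- press_hinge (a point): Centre of the arm's hinge, 75 mm above the bench in the plane of the arm. Its frame turns with the arm.
- handle_top (a point): Middle of the upper side of the arm's cross handle: black rubber bar 18 mm thick, 54 long, parallel to the hinge, its axis 175 mm from the hinge axis (the point is 9 mm from the bar's axis, square to the arm). With the arm at angle A the bar's axis is 175 mm x cos A from the hinge towards the press's -x and 175 mm x sin A above it. Frame turns with the arm.
- pawl (a joint): Angle of the tumbler pawl, rad: 0 to about 0.2 = nose among the teeth, 0.7 = fully free (hard stop, paddle down). A steel ball weight above its shaft tips it either way: below about 0.3 it falls back into the teeth, above about 0.45 it falls over to 0.7 and stays. About 1 N at the paddle moves it.
- paddle_top (a point): Middle of the upper side of the pawl's thumb paddle: flat ribbed steel plate 34 (press x) x 24 (y) x 6 mm, right of the arm at press y = -118 mm, 45 mm from the shaft axis towards the handle end. Engaged it slopes up towards the handle end by 0.35 rad, about 0.17 m above the bench; pressed, it turns about the shaft to slope down by 0.35 rad, 31 mm lower. Frame turns with the pawl.
- pawl_shaft (a point): Point beside the paddle on the axis of the pawl's shaft (level, 10 mm thick, along the press's y), 47 mm beyond the arm's hinge in press x, 151 mm above the bench. The ball weight (32 mm across) stands at the shaft's other end, 44 mm left of the arm, its top about 0.21 m above the bench.
- bottle_small: Bystander, loose: small screw-cap bottle, 43 mm across, 86 mm high, standing to the left of the press. Origin under its centre.
- tape_roll: Bystander, loose: roll of tape lying flat, 82 mm across, 19 mm high, to the right of the press. Origin under its centre. (Farther right stands a fixed beech cabinet, 0.35 m high, beyond x = 0.4 m and y = -0.41 m: keep clear of it when moving in.)
- weigh_boat_0: Bystander, loose: shallow white weighing boat, 82 x 82 x 19 mm, right of the press towards its handle end. Origin under its centre.
- tweezers: Bystander, loose: steel tweezers lying flat, 14 x 115 x 8 mm, in front of the handle end. Origin under the centre.
- gel_comb: Bystander, loose: comb with a row of teeth lying flat, 30 x 84 x 8 mm, to the left of the press. Origin under the centre.

How it is judged:
By the outcome, as a careful person would: the job done as asked, in the order asked, and still so for the second after the job is handed in, with the robot touching nothing.
It also fails if it takes over 45 s, if anything falls off the work surface, if the arm or the gripper's body presses on something with over 40 N, if the wrist force passes 120 N, or if a joint passes its speed limit or range.

### The arm

A 7-joint arm with a two-finger parallel gripper is mounted at the origin on a cart in front of the work surface, level with it; the furniture and walls round the work are solid. World frame = base frame: x ahead of the robot, y to its left, z up, the work surface at z = 0. Lengths are in m, angles in rad, forces in N, time in s.
With the tool pointing down it reaches from about 0.4 to 0.85 m from the base axis. Payload 10.4 kg.
Tool frame: the origin (TCP) lies at the very end of the fingers, on their centre line; the grasp point (between the pads) lies 19 mm behind it; z points along the fingers, y is the line along which they close (so a half turn about z gives the same grasp; the last joint's range is limited). The gripper opens to 87 mm and grips with 3 to 60 N. Pads are 19 mm wide; open, the fingers measure 117 mm over their backs; the gripper's body (75 mm by 190 mm) begins 51 mm behind the grasp point.
Start: joints at [1.155, 0.332, -0.065, 1.46, 0.022, 1.35, -0.088], TCP at [0.239, -0.577, 0.198] pointing down, gripper open.
Joint ranges: [-2.6, 2.6], [-0.5, 2.12], [-1.47, 1.34], [0.16, 2.42], [-1.27, 4.41], [0.06, 2.06], [-2.6, 2.6]. Speed limits (rad/s): [2.22, 2.22, 2.79, 2.79, 3.14, 3.14, 3.14].

### API

Orientations are given as a unit quaternion [w, x, y, z].
In Python, from workcell import manip gives the robot as it stands.
- The arm moves only by the tool servo_tool, never from a script. Its argument "rows" is a list of rows, each an object with "travel": the shift along the tool's x, y, z in mm, a list of three; "twist": the turn, a rotation vector about the tool's x, y, z in rad, a list of three. In form: [{"travel": [tx, ty, tz], "twist": [rx, ry, rz]}, ...]. A call has 1 to 10 rows; each row shifts and turns the commanded pose from where the row before left it, along the tool's axes as they then stand; what a row does not reach is not made up. A row lasts 1/12 s, in which the tool goes at most 41.7 mm and 7.16 degrees, less where a joint would pass 70% of its speed; a pose out of reach is approached as far as the arm can. A call with a gripper value outside its range is refused whole. "gripper" is the gripper command: -1 is fully open, 1 is shut, values between are in proportion, set as the call begins (left out, the last holds). The fingers move at their own pace and stop on an object; "newtons" is the grip in N (left out, the last holds). Time passes only in rows, so rows that do not move let the fingers close. It gives the time, the measured TCP pose, the force, the opening and the grip force at its end, in the units of the state.
- manip.get_state(): the state, without advancing time (a new reading comes with each control period).
- manip.grab_frame(name): name is "side" or "top" or "wrist"; returns the picture (400x640x3 uint8, red, green, blue); there is no depth.
- manip.camera_model(name): a dict with "vfov" (degrees; the focal length in pixels is half the picture's height over the tangent of half this angle, whatever the lens; pixels are square), "cx", "cy" (the principal point, pixels), "distortion" ([k1, k2, p1, p2, k3] as OpenCV has them; the pictures are not rectified), "T" (4x4, takes a point from camera to world coordinates). Camera axes: x right, y up, looking along -z (the intrinsics and any distortion apply to the point x, -y, -z); pixel columns grow to the right and rows downward; lengths in m; the calibration is good to about 2 mm. A picture is of the moment at which its call begins: read the wrist's pose just before it. camera_model takes no time and is no camera call; for the wrist camera it gives the pose at the moment of the call.
- manip.job_done(): hands the job in; it is judged then, once.
The state is a dict: "time_s": time; "qpos": joint angles; "dq": joint speeds; "effort": joint torques, N m; "tool_pos": TCP position; "ee_rot": TCP orientation; "ft_force": force on the tool from outside, world axes, zero at the start; "ft_torque": the same for the moment, N m; "width": finger opening in m; "gripper_force": force on a finger pad.
Only numpy, scipy, OpenCV 4.12 (cv2) and the standard library are available. Lean on these libraries where they do the work, as an engineer would, in place of code of your own. Each camera call takes 0.05 s, during which the arm holds its last target. There are 200 camera calls.

## Working session

There is one attempt and no reset: what is moved stays moved. The work goes in short steps, Python scripts to look and compute and a tool call to move; the robot and the scene stay as the last step left them, time stands still between calls to the robot, and variables do not carry over. Pictures are saved under pics/ and viewed, at most 10 in all, crops included, and the job is handed in when it is done.

Besides the shell and the picture viewer there is one more tool, called after "Request:" by a JSON object that holds its "method" and its "body", one argument or row to a line. servo_tool: Moves the arm, as the interface text tells. Its arguments: {"type":"object","properties":{"rows":{"type":"array"},"gripper":{"type":"number"},"newtons":{"type":"number"}},"required":["rows"]}

```bash
mkdir -p pics
python3 - <<'E'
from workcell import manip
import cv2,numpy as np
s=manip.get_state();print(s)
for n in("side","top"):
    cv2.imwrite(f"pics/{n}0.png",manip.grab_frame(n)[:,:,::-1])
    m=manip.camera_model(n);print(n,m)
E
```

```text
{'time_s': 0.0, 'qpos': array([ 1.15538554,  0.33286275, -0.06473068,  1.46098587,  0.02164211,
        1.34990124, -0.08850472]), 'dq': array([ 0.00085686, -0.00176855,  0.00186691,  0.00103194, -0.00175074,
       -0.00109354, -0.00047991]), 'effort': array([-2.94484914e-05, -6.23244882e+01,  2.46439775e-02, -3.89905000e+01,
       -6.14896207e-02,  3.95705458e-02,  8.49386447e-05]), 'tool_pos': array([ 0.23906626, -0.57698983,  0.19713849]), 'ee_rot': array([-7.04449341e-04,  9.80768709e-01,  1.95172250e-01, -1.91574617e-04]), 'ft_force': array([-0.4004786 , -0.80783556,  0.12501261]), 'ft_torque': array([ 0.02441561, -0.00142879, -0.00185111]), 'gripper_force': 0.0, 'width': 0.08678089457886279}
side {'vfov': 55.46263894455199, 'cx': 327.966901457342, 'cy': 198.6558812982208, 'distortion': array([-0.01131724,  0.        ,  0.        ,  0.        ,  0.        ]), 'T': array([[-0.99673187, -0.04069641,  0.06978098,  0.6427062 ],
       [ 0.08030317, -0.5929939 ,  0.80119264,  0.74030005],
       [ 0.00877403,  0.80417787,  0.59432396,  0.63914814],
       [ 0.        ,  0.        ,  0.        ,  1.        ]])}
top {'vfov': 50.43194155741247, 'cx': 317.04930473100967, 'cy': 202.3877212410996, 'distortion': array([-0.0805992,  0.       ,  0.       ,  0.       ,  0.       ]), 'T': array([[-0.0903487 ,  0.9759622 , -0.19833025,  0.35298069],
       [-0.99590794, -0.08896255,  0.01590734,  0.06170542],
       [-0.002119  ,  0.19895588,  0.98000616,  1.2671126 ],
       [ 0.        ,  0.        ,  0.        ,  1.        ]])}
```

View pics/side0.png

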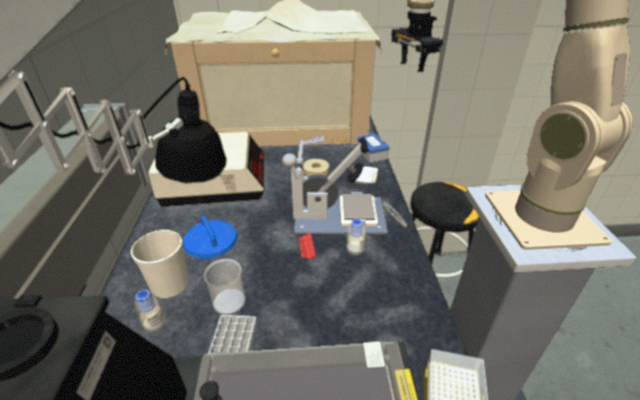

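View pics/top0.png

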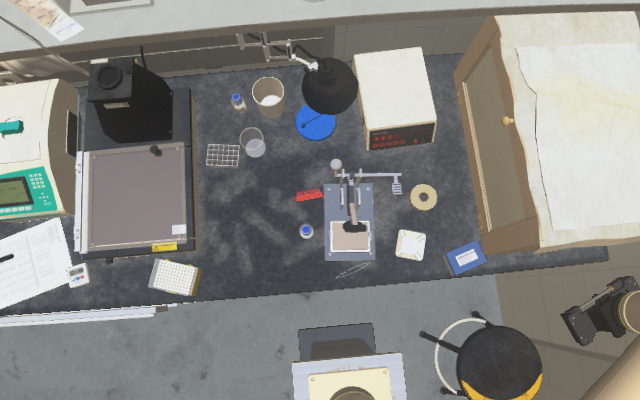

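The side view shows the press at about (330,190), with its handle at (362,147). The top view shows the press at (350,215), paddle near (397,187), ball at (336,164) and handle at (354,227). I'll enlarge both.

Run:
```python
import cv2
a=cv2.imread("pics/top0.png")[145:275,300:440];b=cv2.imread("pics/side0.png")[125:245,270:410]
cv2.imwrite("pics/topc.png",cv2.resize(a,None,fx=4.5,fy=4.5,interpolation=cv2.INTER_CUBIC))
cv2.imwrite("pics/sidec.png",cv2.resize(b,None,fx=5,fy=5,interpolation=cv2.INTER_CUBIC))
```

```text
(no output)
```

View pics/topc.png

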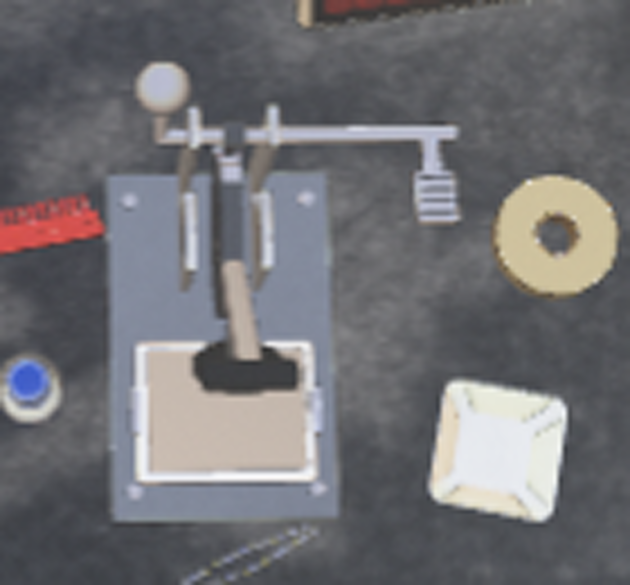

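View pics/sidec.png

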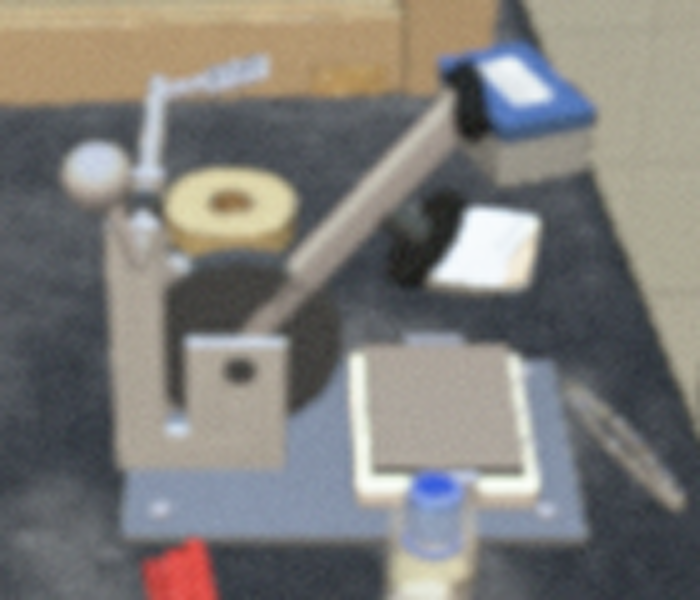

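The top crop shows base plate corners at (107,176), (323,176), (338,520) and (113,520), with the paddle at (437,197) and the handle at (246,370). The side crop shows the paddle at (240,72), the handle at (470,102) and the ball at (97,173). All positions are crop pixels.

```bash
cat > h.py <<'E'
from workcell import manip
import cv2,numpy as np
def ray(n,p):
    m=manip.camera_model(n);f=200/np.tan(np.radians(m["vfov"]/2))
    K=np.array([[f,0,m["cx"]],[0,f,m["cy"]],[0,0,1]])
    x,y=cv2.undistortPoints(np.array([[p]],float),K,m["distortion"])[0,0]
    T=m["T"];d=T[:3,:3]@[x,-y,-1];return T[:3,3],d/np.linalg.norm(d)
def plane(n,p,z):
    o,d=ray(n,p);return o+d*(z-o[2])/d[2]
def tri(p,q):
    (a,d),(b,e)=ray("top",p),ray("side",q)
    s,t=np.linalg.lstsq(np.c_[d,-e],b-a,rcond=None)[0]
    return (a+s*d+b+t*e)/2,np.linalg.norm(a+s*d-b-t*e)
def proj(n,X):
    m=manip.camera_model(n);f=200/np.tan(np.radians(m["vfov"]/2))
    K=np.array([[f,0,m["cx"]],[0,f,m["cy"]],[0,0,1]])
    c=m["T"][:3,:3].T@(np.asarray(X)-m["T"][:3,3])
    return cv2.projectPoints(np.array([[c[0],-c[1],-c[2]]]),np.zeros(3),np.zeros(3),K,m["distortion"])[0].ravel()
tc=lambda u,v:(300+(u+.5)/4.5-.5,145+(v+.5)/4.5-.5)
sc=lambda u,v:(270+(u+.5)/5-.5,125+(v+.5)/5-.5)
E
python3 - <<'E'
from h import *
np.set_printoptions(precision=4,suppress=True)
L=np.array([[60,75],[60,-75],[-175,-75],[-175,75]])/1e3
W=np.array([plane("top",tc(*p),.01)[:2] for p in((107,176),(323,176),(338,520),(113,520))])
a=L-L.mean(0);b=W-W.mean(0)
U,S,V=np.linalg.svd(a.T@b);R=(U@V).T;t=W.mean(0)-R@L.mean(0)
yaw=np.arctan2(R[1,0],R[0,0]);print("W",W,"yaw",yaw,"t",t,"res",W-L@R.T-t)
for n,p,q in(("paddle",(437,197),(240,72)),("handle",(246,370),(470,102)),("ball",(162,87),(97,173))):
    X,e=tri(tc(*p),sc(*q));print(n,X,e,"press",R.T@(X[:2]-t))
for p in((122,540),(588,540),(560,362)): print(R.T@(plane("side",sc(*p),0.0 if p[1]==540 else .01)[:2]-t))
np.savez("p.npz",R=R,t=t)
P=lambda x,y,z:np.r_[R@[x,y]+t,z]
for n,c,f in(("top",(300,145),4.5),("side",(270,125),5)):
  for k,X in(("pad",P(.003,-.118,.17)),("shaftend",P(.047,-.118,.151)),("hinge",P(0,0,.075))):
    print(n,k,X,(proj(n,X)-c)*f)
  for A in(.6,.7,.8,.9): print(n,A,(proj(n,P(-.175*np.cos(A),0,.075+.175*np.sin(A)))-c)*f)
E
```

```text
W [[ 0.6635  0.0168]
 [ 0.6502 -0.1291]
 [ 0.4189 -0.1123]
 [ 0.4325  0.0345]] yaw -0.07934637062391121 t [ 0.5986 -0.0521] res [[-0.0009 -0.0011]
 [-0.0022  0.0025]
 [ 0.0007  0.0007]
 [ 0.0024 -0.0021]]
paddle [ 0.594  -0.1719  0.1629] 0.0023643178867085563 press [ 0.0049 -0.1198]
handle [ 0.494  -0.0422  0.2115] 0.003811143187833514 press [-0.1051  0.0015]
ball [ 0.6674 -0.0134  0.1964] 0.0006856547643791494 press [0.0655 0.044 ]
[0.0604 0.0733]
[-0.175   0.0713]
[-0.1757 -0.0674]
top pad [ 0.5922 -0.1699  0.17  ] [434.3862 197.617 ]
top shaftend [ 0.6361 -0.1734  0.151 ] [425.1169 134.0936]
top hinge [ 0.5986 -0.0521  0.075 ] [223.4851 238.4072]
top 0.6 [242.6308 448.9182]
top 0.7 [244.1675 427.7871]
top 0.8 [245.4986 404.0678]
top 0.9 [246.5982 378.0197]
side pad [ 0.5922 -0.1699  0.17  ] [239.2591  58.9895]
side shaftend [ 0.6361 -0.1734  0.151 ] [157.678   90.2068]
side hinge [ 0.5986 -0.0521  0.075 ] [241.7226 333.1247]
side 0.6 [540.5392 167.7662]
side 0.7 [520.9059 142.302 ]
side 0.8 [497.9047 118.4476]
side 0.9 [471.7356  96.542 ]
```

Request:
{"method": "servo_tool", "body": {
  "rows": [
    {"travel": [0,0,-25],"twist": [0,0,0.118]},
    {"travel": [0,0,-25],"twist": [0,0,0.118]},
    {"travel": [0,0,-25],"twist": [0,0,0.118]},
    {"travel": [0,0,-25],"twist": [0,0,0.119]},
    {"travel": [0,-30,0],"twist": [0,0,0]},
    {"travel": [0,-30,0],"twist": [0,0,0]},
    {"travel": [0,-30,0],"twist": [0,0,0]},
    {"travel": [0,-30,0],"twist": [0,0,0]},
    {"travel": [0,-30,0],"twist": [0,0,0]},
    {"travel": [0,-30,0],"twist": [0,0,0]}
  ],
  "gripper": 1,
  "newtons": 5
}}

```text
time_s: 0.93
tool_pos: [0.2535, -0.3964, 0.2975]
ee_rot: [-0.0, 0.999, -0.04, -0.0]
ft_force: [0.8, 0.8, -0.2]
width: 0.028
gripper_force: 0.0
```

Request:
{"method": "servo_tool", "body": {
  "rows": [
    {"travel": [22,-28,0],"twist": [0,0,0]},
    {"travel": [22,-28,0],"twist": [0,0,0]},
    {"travel": [22,-28,0],"twist": [0,0,0]},
    {"travel": [22,-28,0],"twist": [0,0,0]},
    {"travel": [22,-28,0],"twist": [0,0,0]},
    {"travel": [22,-28,0],"twist": [0,0,0]},
    {"travel": [36,-14,0],"twist": [0,0,0]},
    {"travel": [36,-14,0],"twist": [0,0,0]},
    {"travel": [36,-14,0],"twist": [0,0,0]},
    {"travel": [36,-14,0],"twist": [0,0,0]}
  ]
}}

```text
time_s: 1.77
tool_pos: [0.5482, -0.1961, 0.2977]
ee_rot: [0.0, 0.999, -0.04, -0.0]
ft_force: [-0.4, -0.4, -0.4]
width: 0.0004
gripper_force: 0.0
```

Run:
```python
from h import *
s=manip.get_state();print(s["tool_pos"],s["qpos"],s["ft_force"])
d=np.array([.5902,-.1698])-s["tool_pos"][:2]
c,n=np.cos(-.08),np.sin(-.08);print("tool dxy mm",1e3*(c*d[0]+n*d[1]),1e3*(n*d[0]-c*d[1]))
```

```text
[ 0.54816666 -0.19614192  0.29773742] [ 0.62785533  0.2361255  -0.44277394  1.39319089  0.10054563  1.53452192
 -1.45938257] [-0.38080852 -0.43554214 -0.3618959 ]
tool dxy mm 39.793802749405884 -29.616753309746787
```

Request:
{"method": "servo_tool", "body": {
  "rows": [
    {"travel": [20,-15,0],"twist": [0,0,0]},
    {"travel": [20,-15,0],"twist": [0,0,0]},
    {"travel": [0,0,35],"twist": [0,0,0]},
    {"travel": [0,0,35],"twist": [0,0,0]},
    {"travel": [0,0,25],"twist": [0,0,0]},
    {"travel": [0,0,0],"twist": [0,0,0]}
  ]
}}

```text
time_s: 2.27
tool_pos: [0.586, -0.1696, 0.1967]
ee_rot: [-0.001, 0.999, -0.04, -0.005]
ft_force: [-0.5, -0.1, -0.5]
width: 0.0004
gripper_force: 0.0
```

Run:
```python
from h import *
s=manip.get_state();print(s["tool_pos"],s["ft_force"])
b=manip.grab_frame("side")[85:205,270:410,::-1];a=manip.grab_frame("wrist")[:,:,::-1]
b=cv2.resize(b,(460,400),interpolation=cv2.INTER_CUBIC)
cv2.imwrite("pics/pre.png",np.hstack([cv2.resize(a,(320,200)),np.zeros((200,20,3),np.uint8)]) if 0 else np.hstack([b,cv2.resize(a[:,130:510],(340,400))]))
```

```text
[ 0.58597523 -0.16960464  0.19674123] [-0.4765825  -0.09987185 -0.51447008]
```

View pics/pre.png

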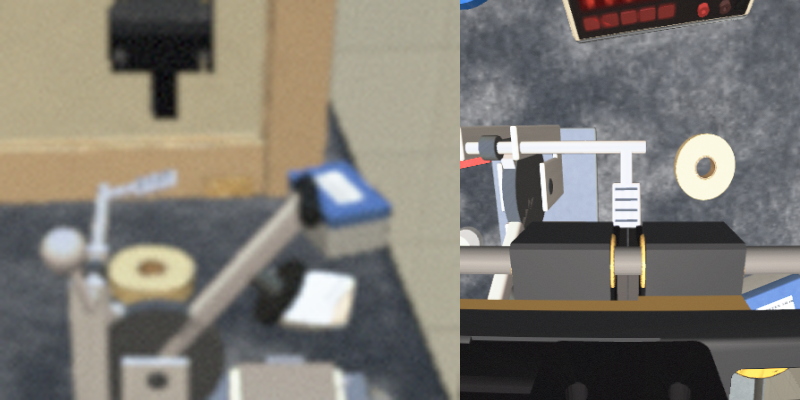

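The wrist view has the fingertip in line with the paddle (627,205). The side view has the tip at (165,117), slightly to the handle side of the paddle centre (156,185). I'll shift it 5 mm and press.

Request:
{"method": "servo_tool", "body": {
  "rows": [
    {"travel": [5,0,5],"twist": [0,0,0]},
    {"travel": [0,0,8],"twist": [0,0,0]},
    {"travel": [0,0,5],"twist": [0,0,0]},
    {"travel": [0,0,4],"twist": [0,0,0]},
    {"travel": [0,0,4],"twist": [0,0,0]},
    {"travel": [0,0,4],"twist": [0,0,0]},
    {"travel": [0,0,4],"twist": [0,0,0]},
    {"travel": [0,0,3],"twist": [0,0,0]}
  ]
}}

```text
time_s: 3.03
tool_pos: [0.5939, -0.1706, 0.1655]
ee_rot: [0.0, 0.999, -0.04, -0.0]
ft_force: [-0.4, -0.1, -0.1]
width: 0.0003
gripper_force: 0.0
```

Request:
{"method": "servo_tool", "body": {
  "rows": [
    {"travel": [0,0,3],"twist": [0,0,0]},
    {"travel": [0,0,3],"twist": [0,0,0]},
    {"travel": [0,0,3],"twist": [0,0,0]},
    {"travel": [0,0,0],"twist": [0,0,0]}
  ]
}}

```text
time_s: 3.37
tool_pos: [0.5937, -0.1705, 0.1563]
ee_rot: [-0.0, 0.999, -0.04, -0.0]
ft_force: [0.3, -0.8, 0.6]
width: 0.0008
gripper_force: 0.0
```

Request:
{"method": "servo_tool", "body": {
  "rows": [
    {"travel": [0,0,3],"twist": [0,0,0]},
    {"travel": [0,0,3],"twist": [0,0,0]},
    {"travel": [0,0,2],"twist": [0,0,0]},
    {"travel": [0,0,2],"twist": [0,0,0]},
    {"travel": [0,0,0],"twist": [0,0,0]}
  ]
}}

```text
time_s: 3.78
tool_pos: [0.5938, -0.1705, 0.1465]
ee_rot: [-0.0, 0.999, -0.04, -0.0]
ft_force: [0.0, -0.0, 0.3]
width: 0.0004
gripper_force: 0.1
```

Run:
```python
from h import *
s=manip.get_state();print(s["tool_pos"],s["ft_force"])
b=manip.grab_frame("side")[125:185,290:370,::-1]
cv2.imwrite("pics/press.png",cv2.resize(b,(640,480),interpolation=cv2.INTER_CUBIC))
```

```text
[ 0.59379485 -0.17053748  0.14650882] [ 0.02750613 -0.03613747  0.2748999 ]
```

View pics/press.png

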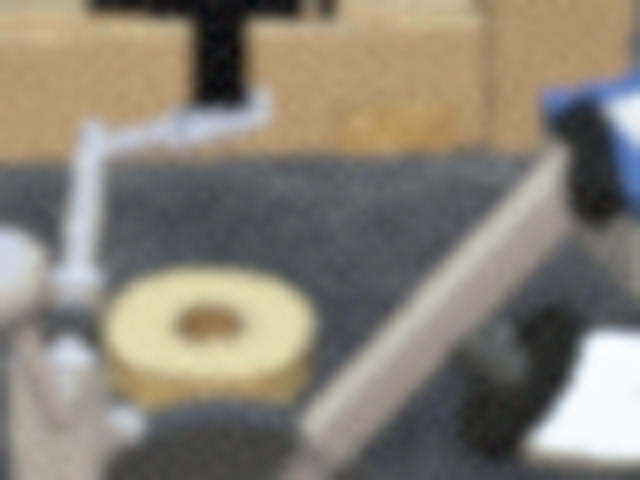

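The finger's lower end (222,105) meets the paddle (220,120), but the paddle still slopes up and the force is nearly zero. I'll check the geometry with projections and the wrist view.

Run:
```python
from h import *
s=manip.get_state();p=s["tool_pos"]
print("side tip crop",(proj("side",p)-[290,125])*8,"top tip",(proj("top",p)-[300,145])*4.5)
w=manip.grab_frame("wrist")[:,:,::-1]
print("wrist tip",proj("wrist",p), "pred paddle",proj("wrist",[.592,-.170,.165]))
t=manip.grab_frame("top")[145:245,350:440,::-1]
cv2.imwrite("pics/w1.png",np.hstack([w[100:350,200:440],cv2.resize(t,(225,250),interpolation=cv2.INTER_CUBIC)]))
```

```text
side tip crop [218.15935299 155.75560742] top tip [428.04831266 203.65705307]
wrist tip [315.89022861 228.86772849] pred paddle [315.14039392 242.15090247]
```

View pics/w1.png

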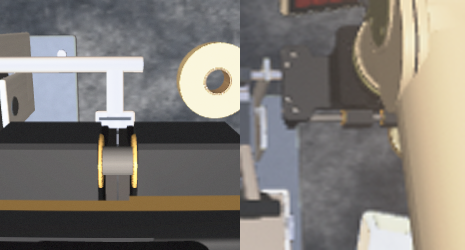

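Request:
{"method": "servo_tool", "body": {
  "rows": [
    {"travel": [0,0,3],"twist": [0,0,0]},
    {"travel": [0,0,3],"twist": [0,0,0]},
    {"travel": [0,0,3],"twist": [0,0,0]},
    {"travel": [0,0,3],"twist": [0,0,0]},
    {"travel": [0,0,0],"twist": [0,0,0]}
  ]
}}

```text
time_s: 4.35
tool_pos: [0.5935, -0.1705, 0.134]
ee_rot: [-0.0, 0.999, -0.04, -0.001]
ft_force: [-0.1, -0.3, -1.2]
width: 0.0006
gripper_force: 0.0
```

```bash
cat >> h.py <<'E'
def ball():
    r=[]
    for n,(u,v) in(("side",(289,159)),("top",(336,164))):
        a=cv2.imread(f"pics/{n}0.png");T=a[v-8:v+9,u-8:u+9]
        M=np.zeros((17,17),np.uint8);cv2.circle(M,(8,8),7 if n=="side" else 6,255,-1)
        g=manip.grab_frame(n)[:,:,::-1].copy();w=g[v-20:v+21,u-24:u+25]
        q=cv2.matchTemplate(w,T,cv2.TM_SQDIFF,mask=M);_,_,l,_=cv2.minMaxLoc(q)
        r.append((n,l[0]-16,l[1]-12,float(np.sqrt(q.min()/M.astype(bool).sum()/3))))
    return r
E
python3 - <<'E'
from h import *
s=manip.get_state();print(s["tool_pos"],s["ft_force"],s["effort"]);print(ball())
E
```

```text
[ 0.59354517 -0.17046497  0.13399393] [-0.07061751 -0.27920093 -1.17520381] [-8.41084449e-02 -6.26831818e+01 -5.89914635e+00 -3.76768434e+01
 -4.53121838e-04 -1.82669568e-01 -2.02090322e-02]
[('side', 5, -1, 11.773116154277206), ('top', 0, 3, 11.142943585086169)]
```

The ball has moved 5 px towards the handle end, so the pawl is turning. I'll keep pressing.

Request:
{"method": "servo_tool", "body": {
  "rows": [
    {"travel": [0,0,3],"twist": [0,0,0]},
    {"travel": [0,0,3],"twist": [0,0,0]},
    {"travel": [0,0,2],"twist": [0,0,0]},
    {"travel": [0,0,0],"twist": [0,0,0]},
    {"travel": [0,0,0],"twist": [0,0,0]}
  ]
}}

```text
time_s: 4.87
tool_pos: [0.5939, -0.1705, 0.1267]
ee_rot: [-0.0, 0.999, -0.04, -0.0]
ft_force: [0.6, -0.5, 0.1]
width: 0.0006
gripper_force: 0.0
```

Run:
```python
from h import *
s=manip.get_state();print(s["tool_pos"],s["ft_force"]);print(ball())
```

```text
[ 0.59387959 -0.17048094  0.12673222] [ 0.6210145  -0.5192979   0.12829438]
[('side', 11, -1, 16.341092983962685), ('top', 0, 11, 10.580775130390117)]
```

Request:
{"method": "servo_tool", "body": {
  "rows": [
    {"travel": [0,0,-10],"twist": [0,0,0]},
    {"travel": [0,0,-25],"twist": [0,0,0]},
    {"travel": [0,0,-35],"twist": [0,0,0]},
    {"travel": [0,0,-35],"twist": [0,0,0]},
    {"travel": [0,0,-35],"twist": [0,0,0]},
    {"travel": [0,0,-25],"twist": [0,0,0]}
  ]
}}

```text
time_s: 5.47
tool_pos: [0.5944, -0.1704, 0.2966]
ee_rot: [0.0, 0.999, -0.04, 0.002]
ft_force: [0.8, -1.1, 0.8]
width: 0.0003
gripper_force: 0.0
```

Run:
```python
from h import *
s=manip.get_state();p=s["tool_pos"];print(p,s["ft_force"]);print(ball())
b=manip.grab_frame("side")[:,:,::-1]
print("tip crop",(proj("side",p)-[270,65])*3.5)
cv2.imwrite("pics/tip.png",cv2.resize(b[65:235,270:410],None,fx=3.5,fy=3.5,interpolation=cv2.INTER_CUBIC))
```

```text
[ 0.59442856 -0.1704001   0.29660646] [ 0.79778275 -1.09533356  0.8055713 ]
[('side', 13, -1, 16.68479997889008), ('top', 0, 11, 9.587664149041114)]
tip crop [163.08900053  89.21370538]
```

View pics/tip.png

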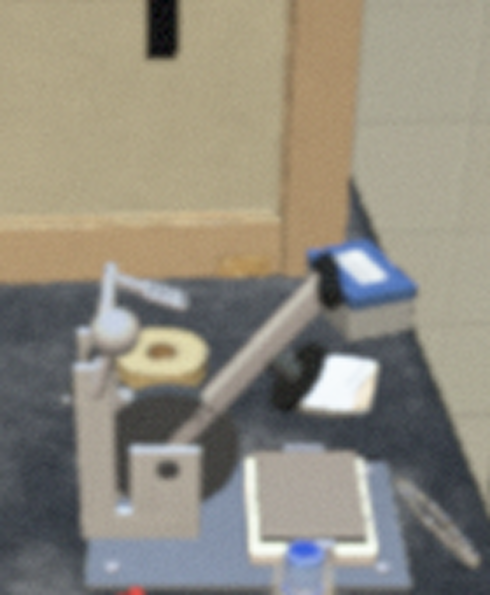

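The pawl has tipped and stays: the ball at (115,328) is over towards the handle and the paddle at (150,290) slopes down. The visible fingertip at (162,58) is about 24 mm above the projected TCP, so I'll allow for that. Now to the handle.

Request:
{"method": "servo_tool", "body": {
  "rows": [
    {"travel": [-22.8,-23.9,0],"twist": [0,0,0]},
    {"travel": [-22.8,-23.9,0],"twist": [0,0,0]},
    {"travel": [-22.8,-23.9,0],"twist": [0,0,0]},
    {"travel": [-22.8,-23.9,0],"twist": [0,0,0]},
    {"travel": [-22.8,-23.9,0],"twist": [0,0,0]},
    {"travel": [0,0,25],"twist": [0,0,0]},
    {"travel": [0,0,25],"twist": [0,0,0]},
    {"travel": [0,0,25],"twist": [0,0,0]},
    {"travel": [0,0,0],"twist": [0,0,0]},
    {"travel": [0,0,0],"twist": [0,0,0]}
  ]
}}

```text
time_s: 6.45
tool_pos: [0.4889, -0.0423, 0.2161]
ee_rot: [-0.0, 0.999, -0.04, -0.001]
ft_force: [0.6, 0.2, 0.8]
width: 0.0005
gripper_force: 0.0
```

Run:
```python
from h import *
s=manip.get_state();p=s["tool_pos"];print(p,s["ft_force"],s["qpos"])
print("tip",(proj("side",p+[0,0,.025])-[310,90])*8)
b=manip.grab_frame("side")[90:165,310:400,::-1]
cv2.imwrite("pics/han.png",cv2.resize(b,None,fx=8,fy=8,interpolation=cv2.INTER_CUBIC)[:600])
```

```text
[ 0.48887823 -0.04232483  0.21614769] [0.5649253  0.2418865  0.80280728] [ 0.52231839  0.06085331 -0.54475151  1.75071407  0.03187518  1.34187025
 -1.68001254]
tip [446.40186121 346.31839803]
```

View pics/han.png

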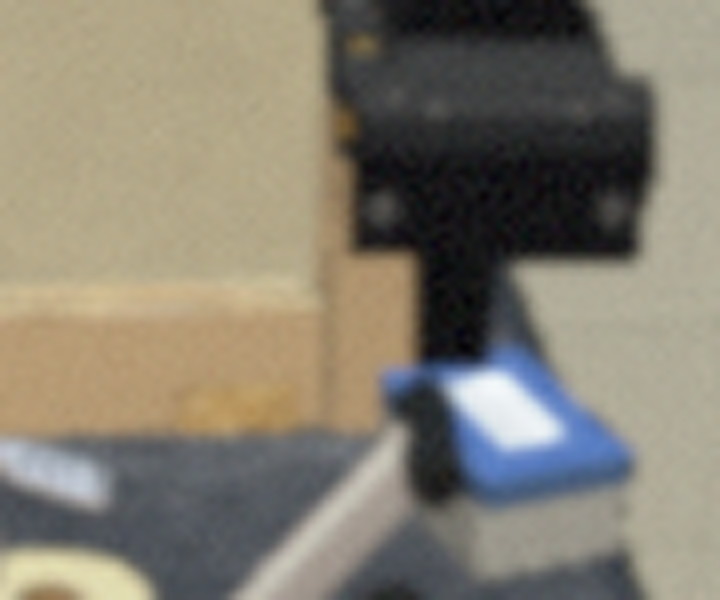

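The tip (455,360) is just above the handle (428,420) and about 8 mm outboard. I'll shift 7 mm inward, then follow the arc down.

Request:
{"method": "servo_tool", "body": {
  "rows": [
    {"travel": [7,0,2],"twist": [0,0,0]},
    {"travel": [0,0,4],"twist": [0,0,0]},
    {"travel": [0,0,3],"twist": [0,0,0]},
    {"travel": [0,0,3],"twist": [0,0,0]},
    {"travel": [0,0,3],"twist": [0,0,0]},
    {"travel": [-2,0,2.5],"twist": [0,0,0]},
    {"travel": [-3,0,2.5],"twist": [0,0,0]},
    {"travel": [-3,0,2.5],"twist": [0,0,0]}
  ]
}}

```text
time_s: 7.17
tool_pos: [0.4895, -0.0422, 0.1949]
ee_rot: [0.0, 0.999, -0.04, 0.001]
ft_force: [3.4, 0.5, 3.2]
width: 0.0006
gripper_force: 1.9
```

Request:
{"method": "servo_tool", "body": {
  "rows": [
    {"travel": [-3,0,3],"twist": [0,0,0]},
    {"travel": [-3,0,3],"twist": [0,0,0]},
    {"travel": [-3,0,3],"twist": [0,0,0]},
    {"travel": [-3,0,3],"twist": [0,0,0]},
    {"travel": [-3,0,3],"twist": [0,0,0]},
    {"travel": [-3,0,3],"twist": [0,0,0]},
    {"travel": [-2.8,0,3.4],"twist": [0,0,0]},
    {"travel": [-2.8,0,3.4],"twist": [0,0,0]},
    {"travel": [-2.8,0,3.4],"twist": [0,0,0]},
    {"travel": [-2.8,0,3.4],"twist": [0,0,0]}
  ]
}}

```text
time_s: 8.0
tool_pos: [0.4581, -0.0398, 0.1634]
ee_rot: [0.0, 0.999, -0.04, -0.001]
ft_force: [-9.8, 0.3, 14.4]
width: 0.0005
gripper_force: 7.1
```

Run:
```python
from h import *
s=manip.get_state();p=s["tool_pos"];f=np.load("p.npz");print(p,s["ft_force"],f["R"].T@(p[:2]-f["t"]));print(ball())
```

```text
[ 0.4581477  -0.03981454  0.16338216] [-9.82859232  0.30600062 14.3894284 ] [-0.14097947  0.0010774 ]
[('side', 13, 0, 18.832536460344404), ('top', 0, 11, 10.489916495501566)]
```

Request:
{"method": "servo_tool", "body": {
  "rows": [
    {"travel": [-3,0,4],"twist": [0,0,0]},
    {"travel": [-3,0,4],"twist": [0,0,0]},
    {"travel": [-2.8,0,4],"twist": [0,0,0]},
    {"travel": [-2.7,0,4],"twist": [0,0,0]},
    {"travel": [-2.6,0,4],"twist": [0,0,0]},
    {"travel": [-2.4,0,4],"twist": [0,0,0]},
    {"travel": [-2.2,0,4],"twist": [0,0,0]}
  ]
}}

```text
time_s: 8.68
tool_pos: [0.4399, -0.0384, 0.1349]
ee_rot: [0.0, 0.999, -0.04, -0.001]
ft_force: [-4.3, 1.0, 8.0]
width: 0.0005
gripper_force: 4.1
```

Run:
```python
from h import *
s=manip.get_state();p=s["tool_pos"];f=np.load("p.npz");print(p,s["ft_force"],f["R"].T@(p[:2]-f["t"]));print(ball())
```

```text
[ 0.43992488 -0.0384401   0.13487923] [-4.32919756  0.9920416   7.9613549 ] [-0.1592539   0.00100312]
[('side', 13, 0, 18.788175156919028), ('top', 0, 11, 10.298781323785947)]
```

Request:
{"method": "servo_tool", "body": {
  "rows": [
    {"travel": [-1.9,0,4],"twist": [0,0,0]},
    {"travel": [-1.8,0,4],"twist": [0,0,0]},
    {"travel": [-1.7,0,4],"twist": [0,0,0]},
    {"travel": [-1.6,0,4],"twist": [0,0,0]},
    {"travel": [-1.4,0,4],"twist": [0,0,0]},
    {"travel": [-1.3,0,4],"twist": [0,0,0]},
    {"travel": [-1.2,0,4],"twist": [0,0,0]},
    {"travel": [-1,0,4],"twist": [0,0,0]},
    {"travel": [-0.9,0,4],"twist": [0,0,0]},
    {"travel": [-0.7,0,4],"twist": [0,0,0]}
  ]
}}

```text
time_s: 9.62
tool_pos: [0.4267, -0.0373, 0.0946]
ee_rot: [0.0, 0.999, -0.04, -0.001]
ft_force: [-4.4, -1.2, 6.8]
width: 0.0006
gripper_force: 3.0
```

Run:
```python
from h import *
s=manip.get_state();p=s["tool_pos"];f=np.load("p.npz");print(p,s["ft_force"],f["R"].T@(p[:2]-f["t"]));print(ball())
```

```text
[ 0.42668505 -0.03734692  0.09460895] [-4.44943348 -1.15645412  6.79850296] [-0.17253872  0.00104343]
[('side', 13, 0, 18.669382991881097), ('top', 0, 11, 10.254432813685186)]
```

Request:
{"method": "servo_tool", "body": {
  "rows": [
    {"travel": [-0.7,0,3.5],"twist": [0,0,0]},
    {"travel": [-0.6,0,3.5],"twist": [0,0,0]},
    {"travel": [-0.5,0,3],"twist": [0,0,0]},
    {"travel": [-0.4,0,3],"twist": [0,0,0]},
    {"travel": [-0.3,0,3],"twist": [0,0,0]},
    {"travel": [-0.3,0,3],"twist": [0,0,0]},
    {"travel": [-0.2,0,2.5],"twist": [0,0,0]},
    {"travel": [-0.1,0,2.5],"twist": [0,0,0]},
    {"travel": [-0.1,0,2],"twist": [0,0,0]},
    {"travel": [0,0,2],"twist": [0,0,0]}
  ]
}}

```text
time_s: 10.55
tool_pos: [0.4243, -0.037, 0.0667]
ee_rot: [0.0, 0.999, -0.04, -0.0]
ft_force: [-4.0, 0.1, 4.7]
width: 0.0005
gripper_force: 2.5
```

Request:
{"method": "servo_tool", "body": {
  "rows": [
    {"travel": [0,0,1.5],"twist": [0,0,0]},
    {"travel": [0,0,1.5],"twist": [0,0,0]},
    {"travel": [0,0,1.5],"twist": [0,0,0]},
    {"travel": [0,0,1.5],"twist": [0,0,0]}
  ]
}}

```text
time_s: 10.88
tool_pos: [0.4246, -0.037, 0.0607]
ee_rot: [0.0, 0.999, -0.04, 0.0]
ft_force: [-3.2, 0.9, 4.9]
width: 0.0002
gripper_force: 2.4
```

Request:
{"method": "servo_tool", "body": {
  "rows": [
    {"travel": [0,0,1],"twist": [0,0,0]},
    {"travel": [0,0,1],"twist": [0,0,0]},
    {"travel": [0,0,0],"twist": [0,0,0]}
  ]
}}

```text
time_s: 11.13
tool_pos: [0.4246, -0.0371, 0.0594]
ee_rot: [0.0, 0.999, -0.04, -0.0]
ft_force: [-6.6, 0.3, 13.2]
width: 0.0008
gripper_force: 6.6
```

Request:
{"method": "servo_tool", "body": {
  "rows": [
    {"travel": [0,0,0.7],"twist": [0,0,0]},
    {"travel": [0,0,0.7],"twist": [0,0,0]},
    {"travel": [0,0,0],"twist": [0,0,0]}
  ]
}}

```text
time_s: 11.38
tool_pos: [0.4246, -0.0371, 0.0589]
ee_rot: [0.0, 0.999, -0.04, -0.0]
ft_force: [-14.5, 2.0, 29.7]
width: 0.0007
gripper_force: 14.6
```

The force has risen steeply with almost no movement, so the arm is on its hard stop. I'll withdraw straight up.

Request:
{"method": "servo_tool", "body": {
  "rows": [
    {"travel": [0,0,-2],"twist": [0,0,0]},
    {"travel": [0,0,-5],"twist": [0,0,0]},
    {"travel": [0,0,-15],"twist": [0,0,0]},
    {"travel": [0,0,-30],"twist": [0,0,0]},
    {"travel": [0,0,-35],"twist": [0,0,0]},
    {"travel": [0,0,-35],"twist": [0,0,0]},
    {"travel": [0,0,-35],"twist": [0,0,0]},
    {"travel": [0,0,-30],"twist": [0,0,0]},
    {"travel": [0,0,0],"twist": [0,0,0]},
    {"travel": [0,0,0],"twist": [0,0,0]}
  ]
}}

```text
time_s: 12.22
tool_pos: [0.4258, -0.0371, 0.2459]
ee_rot: [0.0, 0.999, -0.04, 0.002]
ft_force: [-0.0, -0.6, 0.5]
width: 0.0007
gripper_force: 0.0
```

Run:
```python
from h import *
f=np.load("p.npz");R,t=f["R"],f["t"]
s=manip.get_state();print(s["tool_pos"],s["ft_force"],s["dq"]);print(ball())
P=lambda A:np.r_[R@[-.175*np.cos(A),0]+t,.075+.175*np.sin(A)]
for A in(0,.05,.1):print(A,(proj("side",P(A))-[270,125])*5)
b=manip.grab_frame("side")[125:245,270:410,::-1]
cv2.imwrite("pics/end.png",cv2.resize(b,None,fx=5,fy=5,interpolation=cv2.INTER_CUBIC))
```

```text
[ 0.4257747  -0.03708622  0.24588073] [-0.02825534 -0.63054842  0.47437169] [-0.0024279   0.02591563 -0.00194212  0.05851775  0.00327225 -0.01585458
 -0.00301331]
[('side', 14, 0, 18.183381059532138), ('top', 0, 11, 10.0768433976795)]
0 [583.35939334 335.36997361]
0.05 [584.65399612 321.38821022]
0.1 [585.09723466 307.28553873]
```

View pics/end.png

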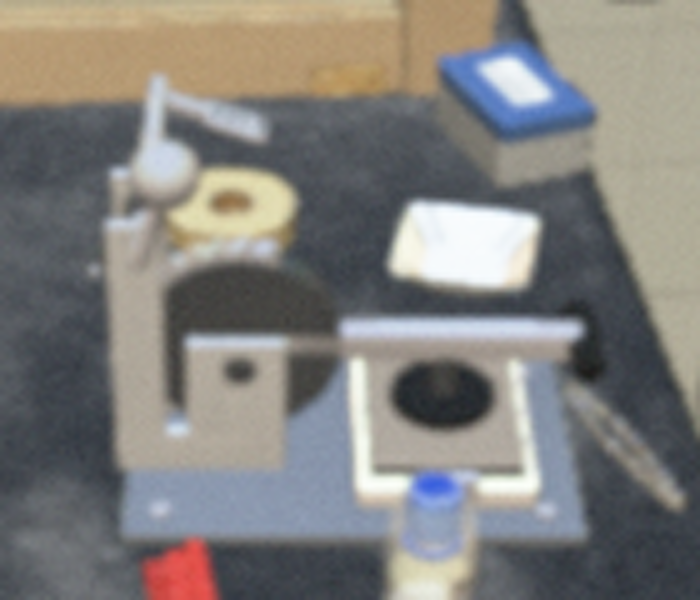

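The arm is level with its foot at (442,395) on the cassette and the handle at (585,340), where level predicts (583,335). The pawl is tipped clear (ball at (165,167), paddle sloping down), the bystanders look unmoved, and the gripper is free.

```bash
python3 -c "
from workcell import manip
print(manip.job_done())"
```

```text
the job is handed in; nothing more can be done
None
```

The job is handed in at about 12 s of robot time: the pawl was tipped clear first and stayed over, the arm was then pushed smoothly down to its hard stop with the foot on the cassette, and the gripper is clear of everything.

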